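Close the quick-release vise on the nest blank

TASK

Clamp the aluminium block that lies in the vise: press the quick-release lever down and, keeping it down, slide the jaw up until the block is held against the fixed jaw, then let the lever spring back up. Then screw the vise tight by turning its crank clockwise (as seen from the crank's end) as far as it goes, and leave the things lying around undisturbed.

Things in the scene. Friction and masses are not known exactly. Their poses are not given: they have to be found in the camera images.
- vise: Grey vise fixed to the bench, 275 x 110 (lugs 154) x 76 mm high. Origin: centre of its underside; x runs from the crank end to the fixed jaw (face at x = +100), y left, z up. Bed at z = 32. On it slide along x, far to near: sprung face plate, jaw plate, nut block with release lever on top, screw with crank. Lever down, all move together (80 mm travel); lever up, a brake resists with over 30 N.
- fixed_face (a point): Centre of the fixed jaw's face, 53 mm above the vise's underside; axes as the vise's.
- jaw_face (a point): Centre of the face of the movable jaw's steel face plate (90 wide, 36 high, 8 mm thick), 53 mm above the vise's underside; axes as the vise's. The plate stands on springs (4 N per mm, 9 mm travel) before the jaw plate. The jaw's top is 76 mm above the bench. With the block held, this face is 44 mm from the fixed jaw's face.
- tray (a point): Middle of the top of the release lever's finger tray, about 95 mm above the bench: dark steel, 46 mm long (vise x) between two lips, 50 mm wide, open at the sides. Front lip (jaw side) rises 11 mm, rear lip 5 mm: press closed fingers down in the tray and push the front lip to slide the jaw. Here it goes down 8 mm, with 10 N at the start, 13 N at the bottom; sliding takes about 3 N.
- release (a joint): Release lever, rad: about -0.14 = up (brake on, tray level), 0 = brake just fully off, 0.10 = fully down. It is hinged at its jaw-side end and springs back up.
- crank (a joint): Crank angle, rad: 0 = arm straight up, positive = clockwise seen from the crank's end (towards the vise's -y), stop at 2.0 (arm to the right, 25 degrees below level). Starts leaning left (-0.8 to -0.4). A rad moves jaw and crank 2.5 mm towards the fixed jaw; tight means turned to the stop. Stays where left; takes 5 to 7 N at the grip point.
- hub (a point): Centre of the crank's hub on the screw axis, 65 mm above the bench, at the near end of the screw. The crank's arm turns about the vise's x axis through this point, in the plane at right angles to it. It lies about 65 mm from the tray's middle, on the robot's side.
- crank_grip (a point): Point on the crank's arm 65 mm from the hub's centre, where it can be pushed. The arm is a round steel bar 11 mm thick; a black ball of 22 mm diameter is centred 88 mm from the hub.
- work_centre (a point): Centre of the work: milled aluminium block with a shallow bore in its top, 44 mm (its x, along the vise) x 70 mm (its y) x 28 mm high, lying loose on the bed a little before the fixed jaw, 0.33 kg.
- work: The same block; origin at the centre of its underside; z up.
- face_plate: The movable jaw's sprung steel face plate (see jaw_face); its origin moves with it but is not on it (use jaw_face).
- tin: Bystander: flat round tin, 54 mm diameter, 24 mm high, left of the vise.
- cylinder: Bystander: small pneumatic cylinder lying on the bench, 157 x 34 x 48 mm high, right of the vise.
Things that resemble listed ones, but are neither listed nor needed, are in the scene too. What is shaped like the work but brown is not meant.

How it is judged:
By the outcome, as a careful person would: the job done as asked, in the order asked, and still so for the second after the job is handed in, with the robot touching nothing.
It also fails if it takes over 51 s, if anything falls off the work surface, if the arm or the gripper's body presses on something with over 40 N, if the wrist force passes 120 N, or if a joint passes its speed limit or range.

ROBOT

A 6-joint arm with a two-finger parallel gripper is mounted at the origin on a cart in front of the work surface, level with it; the furniture and walls round the work are solid. World frame = base frame: x ahead of the robot, y to its left, z up, the work surface at z = 0. Lengths are in m, angles in degrees, forces in N, time in s.
With the tool pointing down it reaches from about 0.4 to 0.825 m from the base axis. Payload 7 kg.
Tool frame: the origin (TCP) lies midway between the tips of the shut fingers; the grasp point (between the pads) lies 19 mm behind it; z points along the fingers, y is the direction in which the jaws open and shut (so a half turn about z gives the same grasp; the last joint's range is limited). The gripper opens to 88 mm and grips with 3 to 60 N. Pads are 19 mm wide; open, the fingers measure 130 mm over their backs; the gripper's body (78 mm by 193 mm) begins 47 mm behind the grasp point.
Start: joints at [84.517, 20.546, 0.682, 0, -70.136, -16.507], TCP at [0.253, 0.626, 0.227] pointing down, gripper open.
Joint ranges: [-176.03, 176.03], [-82.01, 121.73], [-58.28, 71.71], [-173.87, 95.51], [-174.79, -0.11], [-173.66, 173.66]. Speed limits (degrees/s): [136.94, 136.94, 172.46, 180, 180, 180].

INTERFACE

Orientations are given as a 3x3 rotation matrix whose columns are the frame's x, y, z axes.
In Python, from rig import robot gives the robot as it stands. Calls block until the motion is done:
- robot.goto(position, orientation): joint-space move of the TCP to a pose.
- robot.servo_line(position, ori=None, speed=0.15): straight line of the TCP; ori=None keeps the orientation; speed is the mean speed in m/s.
- robot.movej(angles): joint-space move.
- robot.move_gripper(opening): opening from 0.0 (shut) to 1.0 (fully open); the grip force is fixed at half the most; returns when the fingers have stopped.
- robot.dwell(seconds).
- robot.ik(position, orientation): joint angles nearest the present ones, or None.
- robot.grab_frame(name): name is "side" or "top" or "wrist"; returns (picture, depth): 400x640x3 uint8, red, green, blue; 400x640 float32, m along the optical axis (not along the pixel's ray), 0 where there is no reading.
- robot.camera_info(name): a dict with "vfov" (degrees; the focal length in pixels is half the picture's height over the tangent of half this angle, whatever the lens; pixels are square), "cx", "cy" (the principal point, pixels), "k1" (the pictures are not rectified: a ray, as slopes to the right and down, at radius r is drawn at 1 + k1 r^2 times it, then the intrinsics apply), "view" (4x4, takes a point from world to camera coordinates); the wrist camera has in their place "T_tool_cam" (4x4, takes a point from camera to tool coordinates, whose origin is the TCP and whose axes are the flange's). Camera axes: x right, y down, z forward; pixel columns grow to the right and rows downward; lengths in m; the calibration is good to about 2 mm. A picture is of the moment at which its call begins: read the wrist's pose just before it. camera_info takes no time and is no camera call.
A pose or a line that the arm cannot do raises robot.Unreachable and nothing moves.
- robot.job_done(): hands the job in, once; it reports no verdict.
Readings, each from a call of its own:
- robot.read_t(): time.
- robot.read_qpos(): joint angles.
- robot.read_qvel(): joint speeds.
- robot.read_effort(): joint torques, N m.
- robot.read_position(): TCP position.
- robot.read_tcp_rot(): TCP orientation.
- robot.read_force(): force on the tool from outside, world axes, zero at the start.
- robot.read_ft_torque(): the same for the moment, N m.
- robot.read_grip_width(): opening from 0.0 (shut) to 1.0 (fully open).
Only numpy, scipy, OpenCV 4.12 (cv2) and the standard library are available. Lean on these libraries where they do the work, as an engineer would, in place of code of your own. Each camera call takes 0.05 s, during which the arm holds its last target. There are 200 camera calls.

## Working session

There is one attempt and no reset: what is moved stays moved. The work goes in short steps, each a Python script; the robot and the scene stay as the last script left them, time stands still between calls to the robot, and variables do not carry over. Pictures are saved under pics/ and viewed, about 8 in all and at most 12, crops included, and the job is handed in when it is done.

```bash
ls; mkdir -p pics; cat > h.py <<'E'
import numpy as np, cv2
from rig import robot
def K(ci):
    f=200/np.tan(np.radians(ci["vfov"])/2); return f
def ray(ci,u,v):
    f=K(ci); d=np.array([(u-ci["cx"])/f,(v-ci["cy"])/f]); r=np.linalg.norm(d); s=r
    for _ in range(20): s=r/(1+ci["k1"]*s*s)
    return np.append(d*(s/r if r else 1),1)
def T_wc(name,P=None,R=None):
    ci=robot.camera_info(name)
    if name!="wrist": return ci,np.linalg.inv(ci["view"])
    T=np.eye(4);T[:3,:3]=R;T[:3,3]=P
    return ci,T@ci["T_tool_cam"]
def pt(name,u,v,d,P=None,R=None):
    ci,T=T_wc(name,P,R); return (T@np.append(ray(ci,u,v)*d,1))[:3]
def atz(name,u,v,z,P=None,R=None):
    ci,T=T_wc(name,P,R); d=T[:3,:3]@ray(ci,u,v); return T[:3,3]+d*(z-T[2,3])/d[2]
def proj(name,X,P=None,R=None):
    ci,T=T_wc(name,P,R); c=np.linalg.inv(T)@np.append(X,1); s=c[:2]/c[2]; s=s*(1+ci["k1"]*(s@s)); return s*K(ci)+[ci["cx"],ci["cy"]]
def tri(obs): # obs: (name,u,v[,P,R])
    A=np.zeros((3,3));b=np.zeros(3)
    for o in obs:
        ci,T=T_wc(o[0],*o[3:]); d=T[:3,:3]@ray(ci,o[1],o[2]); d/=np.linalg.norm(d); M=np.eye(3)-np.outer(d,d); A+=M;b+=M@T[:3,3]
    return np.linalg.solve(A,b)
def snap(name,tag):
    P,R=robot.read_position(),robot.read_tcp_rot()
    im,d=robot.grab_frame(name); cv2.imwrite(f"pics/{tag}.png",im[:,:,::-1]); np.savez(f"pics/{tag}.npz",im=im,d=d,P=P,R=R); return im,d,P,R
E
python3 - <<'E'
from h import *
np.set_printoptions(precision=3,suppress=True)
for n in ("top","side"):
    snap(n,n); ci,T=T_wc(n); print(n,ci["vfov"],ci["k1"],T)
print(robot.camera_info("wrist")); print(robot.read_tcp_rot(),robot.read_t())
E
```

```text
pics
top 44.449993168324866 0.051156898662725894 [[-0.015 -0.978  0.207  0.398]
 [-1.     0.015  0.     0.094]
 [-0.003 -0.207 -0.978  1.028]
 [ 0.     0.     0.     1.   ]]
side 55.126207529589365 -0.06548445475045672 [[-0.977  0.17  -0.129  0.674]
 [ 0.214  0.772 -0.598  0.579]
 [-0.002 -0.612 -0.791  0.782]
 [ 0.     0.     0.     1.   ]]
{'vfov': 70.39135053956832, 'cx': 321.97847658139557, 'cy': 195.68387532143515, 'k1': -0.02543818126759304, 'T_tool_cam': array([[ 0.   , -0.965, -0.264,  0.071],
       [ 1.   ,  0.   , -0.   ,  0.001],
       [ 0.   , -0.264,  0.965, -0.158],
       [ 0.   ,  0.   ,  0.   ,  1.   ]])}
[[ 0.927 -0.375 -0.   ]
 [-0.375 -0.927 -0.001]
 [ 0.     0.001 -1.   ]] 0.1
```

View pics/top.png

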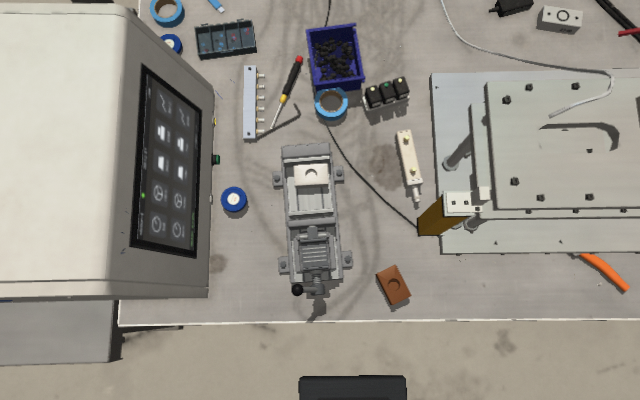

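View pics/side.png

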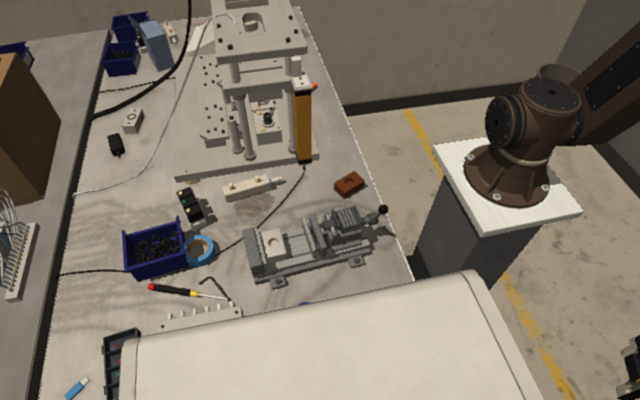

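The top view shows the vise at about (312,215), with the work, a silver block with a bore, at (311,173). The crank ball is at (297,290), the brown decoy at (393,285), the tin at (233,199) with a lookalike at (170,45), and the cylinder at (408,165). Next I take an enlarged crop with depth.

```bash
python3 - <<'E'
from h import *
np.set_printoptions(precision=3,suppress=True)
t=np.load("pics/top.npz"); s=np.load("pics/side.npz")
c=t["im"][135:315,255:375,::-1]; a=cv2.resize(c,None,fx=3.3,fy=3.3,interpolation=cv2.INTER_CUBIC)
c=s["im"][190:290,235:395,::-1]; b=cv2.resize(c,None,fx=2.5,fy=2.5,interpolation=cv2.INTER_CUBIC)
o=np.zeros((600,800,3),np.uint8); o[:a.shape[0],:a.shape[1]]=a; o[:b.shape[0],400:400+b.shape[1]]=b
cv2.imwrite("pics/crop.png",o)
for u,v in [(100,100),(60,200),(180,150),(30,280),(205,100),(140,30),(233,199),(408,165),(410,140),(470,203),(430,225),(393,285),(317,250),(311,175),(310,200),(297,290)]:
    print(u,v,pt("top",u,v,t["d"][v,u]))
E
```

```text
100 100 [0.702 0.416 0.348]
60 200 [0.552 0.459 0.35 ]
180 150 [0.679 0.347 0.18 ]
30 280 [0.442 0.492 0.342]
205 100 [0.814 0.327 0.093]
140 30 [0.841 0.381 0.305]
233 199 [0.622 0.278 0.023]
408 165 [ 0.688 -0.091  0.032]
410 140 [ 0.743 -0.098  0.033]
470 203 [ 0.548 -0.13   0.305]
430 225 [ 0.535 -0.095  0.185]
393 285 [ 0.44  -0.05   0.017]
317 250 [0.504 0.103 0.093]
311 175 [0.666 0.114 0.047]
310 200 [0.616 0.117 0.029]
297 290 [0.428 0.138 0.157]
```

View pics/crop.png

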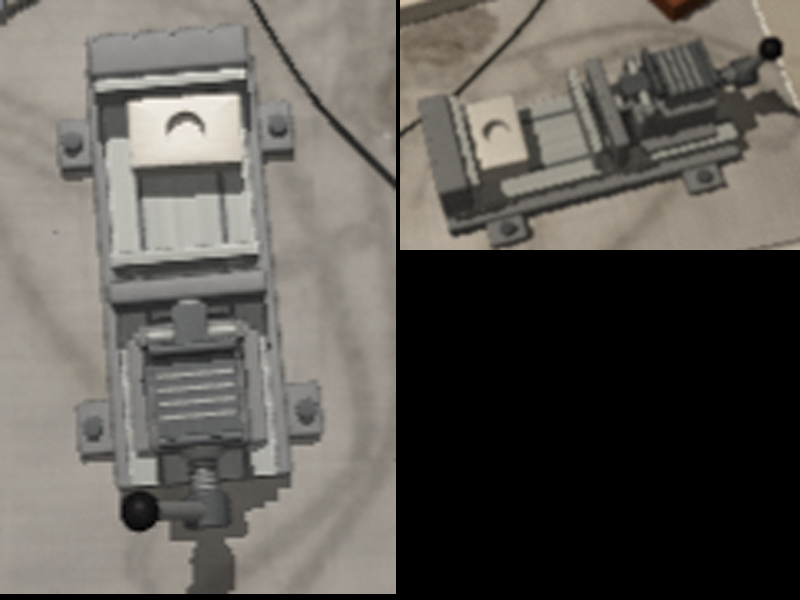

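The crop confirms the choice: the silver block lies before the fixed jaw, the tray is at crop (197,393), the hub at (212,510) and the ball at (140,511). I'll work out rough positions and clearance to the left machine, then move above the vise.

```bash
python3 - <<'E'
from h import *
np.set_printoptions(precision=3,suppress=True)
t=np.load("pics/top.npz"); f=lambda x,y:(255+x/3.3,135+y/3.3)
hub=atz("top",*f(212,510),.065); jaw=atz("top",*f(168,40),.076); tray=atz("top",*f(197,393),.095); print(hub,jaw,tray,atz("top",*f(140,511),.14))
yaw=np.arctan2(*(jaw-hub)[[1,0]]); print(np.degrees(yaw))
for v in (180,240,270,285,293): print(v,[pt("top",u,v,t["d"][v,u]) for u in (205,211)])
c,s=np.cos(yaw),np.sin(yaw); R=np.array([[c,s,0],[s,-c,0],[0,0,-1.]])
p=robot.read_position(); robot.servo_line([p[0],p[1],.46],speed=.3)
q=robot.ik([tray[0],tray[1],.40],R); print(q)
robot.goto([tray[0],tray[1],.40],R)
for k,dx in enumerate((.06,-.04)):
    robot.servo_line([tray[0]+dx*c,tray[1]+dx*s,.26],speed=.25); robot.dwell(.2); snap("wrist",f"w{k}")
a=[np.load(f"pics/w{k}.npz")["im"][:,:,::-1] for k in (0,1)]
o=np.hstack([cv2.resize(x[:,160:480],None,fx=1.25,fy=1.25) for x in a]); cv2.imwrite("pics/wv.png",o)
print(robot.read_position(),robot.read_t(),robot.read_force())
E
```

```text
[0.431 0.1   0.065] [0.717 0.123 0.076] [0.496 0.107 0.095] [0.428 0.138 0.14 ]
4.630154173786936
180 [array([0.649, 0.324, 0.08 ]), array([0.661, 0.323, 0.035])]
240 [array([0.53 , 0.322, 0.075]), array([0.539, 0.326, 0.003])]
270 [array([0.472, 0.321, 0.069]), array([0.477, 0.324, 0.003])]
285 [array([0.443, 0.32 , 0.068]), array([ 0.446,  0.324, -0.   ])]
293 [array([0.428, 0.32 , 0.067]), array([0.43 , 0.323, 0.001])]
[ 34.367   0.685  -2.074   0.    -87.241  60.263]
[0.457 0.104 0.26 ] 4.9 [-0.385 -0.096  0.702]
```

View pics/wv.png

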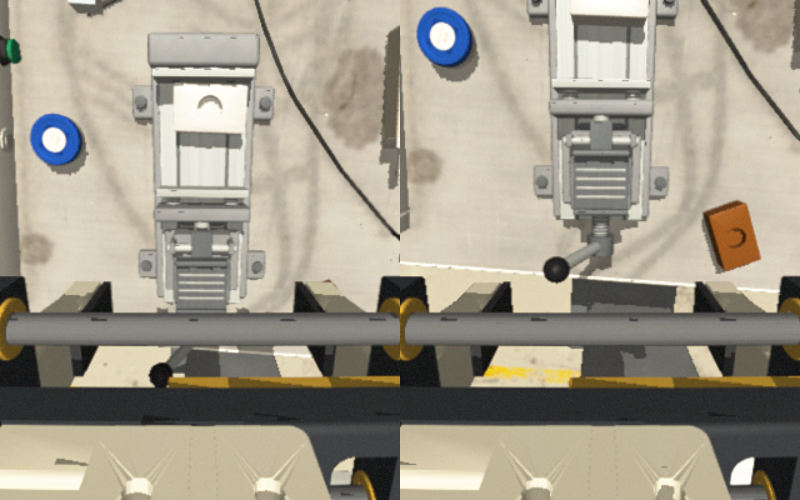

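The left picture shows the fixed jaw at (204,50), the block at (210,105) and the tray at about (200,285). In the right one the tray is at (600,186), the hub at (603,245) and the ball at (556,269). I'll measure the tray closely with depth and enlarged crops.

```bash
python3 - <<'E'
from h import *
a=[np.load(f"pics/w{k}.npz")["im"][:,:,::-1] for k in (0,1)]
o=np.hstack([cv2.resize(a[0][140:255,270:370],(400,460),interpolation=cv2.INTER_CUBIC),cv2.resize(a[1][90:230,270:370],(400,560),interpolation=cv2.INTER_CUBIC)[:460] if 0 else cv2.resize(a[1][55:170,270:370],(400,460),interpolation=cv2.INTER_CUBIC)])
cv2.imwrite("pics/wc.png",o)
np.set_printoptions(precision=4,suppress=True)
w=np.load("pics/w1.npz"); w0=np.load("pics/w0.npz")
yaw=np.radians(4.63);ax=np.array([np.cos(yaw),np.sin(yaw)])
print("w1 column u=320: v, along-axis, z")
for v in range(60,180,3):
    p=pt("wrist",322,v,w["d"][v,322],w["P"],w["R"]); print(v,p[:2]@ax,p[2],end=" | ")
print(); print("w0")
for v in range(25,180,5):
    p=pt("wrist",330,v,w0["d"][v,330],w0["P"],w0["R"]); print(v,p[:2]@ax,p[2],end=" | ")
E
```

```text
w1 column u=320: v, along-axis, z
60 0.6054630410383613 0.03127237094304469 | 63 0.5950276009293192 0.07096383153636243 | 66 0.5921603700502023 0.06924096967944277 | 69 0.5889309348183198 0.06954086609626858 | 72 0.5878195414951692 0.05540723887499849 | 75 0.5878153095533716 0.031266304995630045 | 78 0.5841977985228004 0.0315752249884968 | 81 0.5754840222484923 0.07442096576391227 | 84 0.5721939648984952 0.07517330313457415 | 87 0.5689984250370965 0.07498073161586583 | 90 0.5658825891246808 0.07371188543876833 | 93 0.5626606103093867 0.07325994369573197 | 96 0.5595084829656503 0.07151092284682181 | 99 0.5549853512952362 0.09081313842096245 | 102 0.5517722535904903 0.09216451223604016 | 105 0.5487190680678738 0.09009355284242199 | 108 0.5454827180366584 0.09180080136134172 | 111 0.542315462104688 0.09137576641983225 | 114 0.5391292503590299 0.09060206743542609 | 117 0.5359023658264913 0.0920291647279598 | 120 0.5327499655983987 0.10472535820036355 | 123 0.5296596851743226 0.10614295661850653 | 126 0.5262568350271907 0.09479208071728124 | 129 0.5229703302256894 0.09358257849961449 | 13
[... 1413 characters left out ...]
500404674842965 | 105 0.6505624022407378 0.059819715749356406 | 110 0.6455718539055261 0.03209261281424791 | 115 0.6392439314077736 0.031654692349635305 | 120 0.6328525703099225 0.032307515630406125 | 125 0.6263947426133173 0.03109388534559626 | 130 0.6198347963207422 0.029658732490836004 | 135 0.6133603927279978 0.031806562954299455 | 140 0.6067153511936448 0.031258760407947284 | 145 0.5999954136994862 0.030717503890574538 | 150 0.5961835371066421 0.05881282318964326 | 155 0.5911409061988827 0.06920816241238825 | 160 0.5796625516800205 0.031185876395076084 | 165 0.5781321341633345 0.06543251741766515 | 170 0.5735248596997682 0.07543846401322174 | 175 0.5673537355138075 0.07577328038960401 |
```

View pics/wc.png

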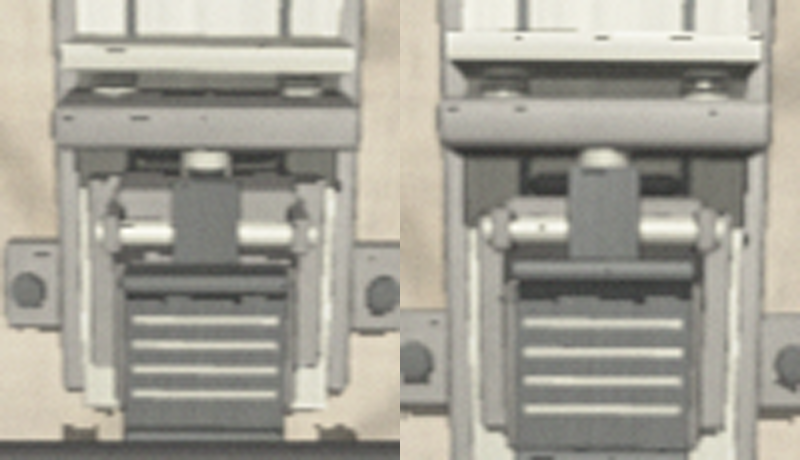

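```bash
cat >> h.py <<'E'
np.set_printoptions(precision=4,suppress=True)
yaw=np.radians(4.63); AX=np.array([np.cos(yaw),np.sin(yaw)]); AY=np.array([-AX[1],AX[0]])
RD=np.array([[AX[0],AX[1],0],[AX[1],-AX[0],0],[0,0,-1.]])
def W(s,t,z): return np.append(s*AX+t*AY,z)
def V(p): return np.array([p[:2]@AX,p[:2]@AY,p[2]])
def st():
    F=robot.read_force(); return V(robot.read_position()),np.array([F[:2]@AX,F[:2]@AY,F[2]])
def go(s,t,z,v=.15): robot.servo_line(W(s,t,z),speed=v)
E
python3 - <<'E'
from h import *
w=[np.load(f"pics/w{k}.npz") for k in (0,1)]
o=[("wrist",321.25,232.3,w[0]["P"],w[0]["R"]),("wrist",320.75,150,w[1]["P"],w[1]["R"])]
print("tray",V(tri(o)))
f=lambda u,v,d=w[1]:V(pt("wrist",u,v,d["d"][v,u],d["P"],d["R"]))
print("tray lat",f(299,145),f(342,145),"hub/ball",f(322,190),f(322,196),f(285,215))
print("fixed jaw ends",f(285,37,w[0]),f(361,37,w[0]))
tc=(V(tri(o))[1])
print(V(robot.read_position()))
robot.move_gripper(0)
go(.505,tc,.20,.3); go(.510,tc,.115,.15); F0=st(); print(F0)
for i in range(8):
    go(.510,tc,.100-.0015*i,.05); p,F=st(); print(p,F-F0[1])
    if F[2]-F0[1][2]>2.5: break
print(robot.read_t())
E
```

```text
tray [0.5    0.0673 0.0961]
tray lat [0.5053 0.0919 0.0935] [0.5034 0.0419 0.0725] hub/ball [0.4487 0.0659 0.077 ] [0.4413 0.0659 0.078 ] [0.4431 0.1022 0.1548]
fixed jaw ends [0.7218 0.1073 0.0752] [0.7215 0.0238 0.0763]
[0.464  0.0667 0.2597]
(array([0.5107, 0.0677, 0.1164]), array([ 0.6061, -0.058 , -0.2511]))
[0.5098 0.0672 0.0998] [-0.5528 -0.0278  0.0799]
[0.51   0.0673 0.0985] [-1.4359  0.3009  0.1997]
[0.51   0.0673 0.097 ] [ 0.0179 -0.3326 -0.0211]
[0.5101 0.0674 0.0956] [-0.7288  1.3923  1.8054]
[0.5101 0.0674 0.0944] [-3.334   0.275   7.1238]
8.8833
```

```bash
python3 - <<'E'
from h import *
tc=.0672
go(.510,tc,.0975,.05); F0=st()[1]
for i in range(1,11):
    go(.510+.0015*i,tc,.0975,.05); p,F=st()
    if (F-F0)[0]<-4: break
s=p[0]; print("lip",p,F-F0)
s-=.003; go(s,tc,.0975,.05); 
for i in range(1,12):
    go(s,tc,.0965-.001*i,.04); p,F=st(); print(p,F-F0)
    if (F-F0)[2]>27 or (F-F0)[0]<-12: break
print(robot.read_t())
E
```

```text
lip [0.5169 0.067  0.0974] [-4.4069  1.0843  2.5274]
[0.5144 0.0674 0.0956] [ 0.1353 -0.8172  0.154 ]
[0.5143 0.0674 0.0949] [-0.7183 -0.6993  5.3371]
[0.5142 0.0674 0.0943] [-3.3278 -0.7727  8.9965]
[0.5142 0.0673 0.0937] [-4.5351  0.1479 13.1464]
[0.5142 0.0673 0.0931] [-5.5289  0.4454 18.144 ]
[0.5151 0.0674 0.0927] [-5.1049 -1.997  18.7175]
[0.5162 0.0674 0.0922] [-2.0851 -3.4185 20.5208]
[0.5165 0.0675 0.0915] [-1.8947 -3.1336 22.1334]
[0.5171 0.0675 0.0908] [-0.2504 -3.717  24.1571]
[0.5176 0.0675 0.0902] [-0.9345 -5.3135 23.4552]
[0.5184 0.0675 0.0899] [-0.1383 -6.8323 27.0245]
13.3833
```

```bash
python3 - <<'E'
from h import *
tc=.0672; F0=np.array([.1,-.1,-.2]); z=.0835; s=.5155
go(s,tc,z,.04); print(st())
while s<.560:
    s+=.008; go(s,tc,z,.06); p,F=st(); print(s,p,F)
    if F[0]<-12 or F[2]>38: break
    if F[2]<25: z-=.001
    if F[2]>34: z+=.001
print(z,robot.read_t())
snap("top","t2")
E
```

```text
(array([0.5218, 0.0676, 0.0896]), array([ 0.1589, -7.9396, 38.4183]))
0.5235 [0.53   0.0675 0.0896] [ 1.1043 -7.7805 37.3414]
0.5315 [0.5371 0.0675 0.0897] [ 0.2672 -6.5364 31.436 ]
0.5395 [0.5451 0.0675 0.0897] [ 0.8077 -6.2894 30.2921]
0.5475 [0.5531 0.0674 0.0898] [ 1.1019 -5.9584 29.0368]
0.5555 [0.5611 0.0673 0.0898] [ 1.3051 -6.7812 28.9701]
0.5635 [0.5689 0.0673 0.0898] [ 1.1819 -6.4781 29.032 ]
0.0845 15.3333
```

```bash
python3 - <<'E'
from h import *
tc=.0672; z=.0845; s=.5635
for i in range(14):
    s+=.0015; go(s,tc,z,.03); p,F=st(); print(round(s,4),p,F)
    if F[0]<-6 or F[2]>39: break
print(robot.read_t())
snap("top","t3"); im=np.load("pics/t3.npz")["im"][:,:,::-1]; i2=np.load("pics/top.npz")["im"][:,:,::-1]
side,_,_,_=snap("side","s3")
o=np.hstack([cv2.resize(im[120:300,270:360],(300,600),interpolation=cv2.INTER_CUBIC),np.vstack([cv2.resize(side[195:285,235:360,::-1],(500,360),interpolation=cv2.INTER_CUBIC),np.zeros((240,500,3),np.uint8)])]); cv2.imwrite("pics/c3.png",o)
E
```

```text
0.565 [0.5698 0.0672 0.0898] [-0.936  -4.9991 31.2025]
0.5665 [0.5712 0.0672 0.0898] [-1.5453 -4.901  30.8824]
0.568 [0.572  0.0672 0.0897] [-3.7962 -3.1165 33.2797]
0.5695 [0.5728 0.0672 0.0897] [-6.4133 -2.5515 34.9206]
16.3833
```

View pics/c3.png

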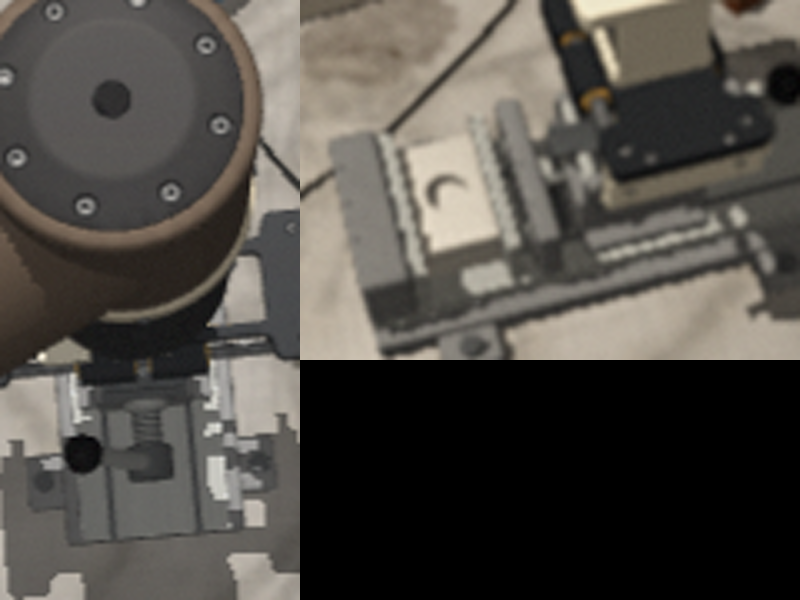

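```bash
python3 - <<'E'
from h import *
def cloud(n,name):
    D=np.load(f"pics/{n}.npz")["d"]; ci,T=T_wc(name); f=K(ci)
    out=[]
    for v in range(190,290):
        for u in range(230,370):
            if D[v,u]>0: out.append(V((T@np.append(ray(ci,u,v)*D[v,u],1))[:3]))
    return np.array(out)
for n in ("side","s3"):
    c=cloud(n,"side")
    for lo,hi in ((.06,.10),(.102,.112),(.022,.032)):
        m=(c[:,1]>lo)&(c[:,1]<hi)&(c[:,0]>.58)&(c[:,0]<.74)
        print(n,lo)
        h,b=np.histogram(c[m,0],bins=np.arange(.58,.74,.002))
        for k in range(len(h)):
            mm=m&(c[:,0]>=b[k])&(c[:,0]<b[k+1])
            if mm.any(): print(f"{b[k]*1e3:.0f}:{c[mm,2].max()*1e3:.0f}",end=" ")
        print()
E
```

```text
side 0.06
580:56 582:59 584:61 586:70 588:71 590:73 592:72 594:73 596:32 598:33 600:34 602:34 604:33 606:33 608:33 610:34 612:32 614:33 616:35 618:33 620:34 622:34 624:34 626:34 628:35 630:34 632:35 634:33 636:34 638:35 640:34 642:35 644:35 646:34 648:58 650:60 652:62 654:62 656:61 658:62 660:61 662:62 664:64 666:61 668:62 670:63 672:62 674:62 676:63 678:63 680:62 682:63 684:61 686:62 688:63 690:63 692:64 694:60 696:74 698:73 700:73 702:74 704:74 706:77 708:78 710:79 712:78 714:79 716:79 718:79 720:79 722:78 724:78 726:79 728:79 730:77 732:76 734:2 736:2 738:3 
side 0.102
580:60 582:59 584:33 586:31 588:72 590:72 592:71 594:71 596:33 598:31 600:34 602:35 604:33 606:33 608:34 610:33 612:34 614:33 616:33 618:33 620:35 622:33 624:33 626:35 628:34 630:35 632:33 634:34 636:34 638:34 640:33 642:34 644:33 646:33 648:34 650:34 652:33 654:33 656:34 658:31 660:34 662:33 664:34 666:34 668:33 670:32 672:36 674:34 676:33 678:35 680:35 682:34 684:35 686:32 688:34 690:35 692:32 694:33 696:72 698:73 700:70 702:73 704:72 706:76 708:77 710:77 712:78 714:77 716:78 718:76 720:78 722:78 724:80 726:78 728
[... 1484 characters left out ...]
:34 668:34 670:35 672:35 674:33 676:35 678:33 680:35 682:33 684:34 686:35 688:33 690:32 692:35 694:36 696:71 698:72 700:73 702:73 704:71 706:77 708:76 710:77 712:78 714:78 716:76 718:78 720:77 722:77 724:78 726:77 728:77 730:77 732:77 734:2 736:-0 738:1 
s3 0.022
594:169 596:172 598:173 600:173 602:171 610:32 612:30 614:33 616:32 622:74 624:74 626:75 628:76 630:76 632:76 634:76 636:73 644:69 646:71 648:71 650:72 654:58 656:62 658:61 662:60 664:59 666:58 668:60 670:58 672:61 676:60 678:58 680:56 682:58 684:61 686:58 688:59 690:57 692:58 694:60 696:67 698:70 700:71 702:71 704:72 706:76 708:75 710:76 712:76 714:75 716:77 718:77 720:76 722:77 724:77 726:77 728:78 730:77 732:73 734:1 736:2 738:-0
```

Side depth puts the fixed face at s≈0.696 and the plate face at ≈0.653. The gap is about 43–44 mm, so the block is held, with roughly 2 mm of spring preload. Next I release the lever, correcting s so the jaw does not drift back.

```bash
python3 - <<'E'
from h import *
tc=.0672; z=.0845; s=.5695
for i in range(7):
    z+=.0017; s+=.0004; go(s,tc,z,.05); p,F=st(); print(round(s,4),round(z,4),p,F)
    if p[2]<.094: s+=np.clip(.5730-p[0],0,.001)
    if F[2]<1: break
p,_=st(); go(p[0]-.003,tc,p[2]+.006,.08); go(p[0]-.005,tc,.23,.3)
print(robot.read_t())
# look from behind-high: camera over
go(.57,tc,.23,.3); robot.dwell(.1); snap("wrist","w4")
w=np.load("pics/w4.npz")
for v in range(20,300,4):
    q=V(pt("wrist",322,v,w["d"][v,322],w["P"],w["R"])); print(f"{q[0]*1e3:.0f}:{q[2]*1e3:.0f}",end=" ")
cv2.imwrite("pics/w4.png",w["im"][:,:,::-1]); print(robot.read_t())
E
```

```text
0.5699 0.0862 [0.5723 0.0671 0.0901] [-3.9094 -1.7168 23.7993]
0.571 0.0879 [0.5727 0.0671 0.0911] [-5.7677 -2.5515 24.2558]
0.5717 0.0896 [0.5729 0.0671 0.0923] [-6.1801 -0.9835 20.4188]
0.5722 0.0913 [0.573  0.067  0.0933] [-4.7213 -0.6009 15.1011]
0.5726 0.093 [0.5732 0.067  0.0942] [-1.6828 -0.9772 10.503 ]
0.573 0.0947 [0.5733 0.0671 0.095 ] [ 0.1979 -1.5656  4.94  ]
0.5734 0.0964 [0.5731 0.0672 0.096 ] [1.2905 0.1327 0.9985]
19.0583
756:-0 730:75 726:75 723:76 719:75 716:74 712:75 708:75 706:70 702:71 698:70 696:59 692:59 688:60 685:50 681:48 677:51 673:49 669:50 664:59 660:58 655:60 651:70 647:70 643:30 638:30 634:76 630:75 626:74 621:71 617:76 614:92 610:91 606:91 602:92 598:92 594:92 592:104 588:104 582:95 577:95 573:96 569:97 564:94 560:96 556:95 551:96 547:96 542:95 539:100 524:72 519:72 515:74 509:73 506:78 501:78 496:78 491:78 601:309 601:310 600:311 599:311 598:312 597:312 595:311 571:274 568:273 567:275 564:274 563:275 19.4583
```

View pics/w4.png

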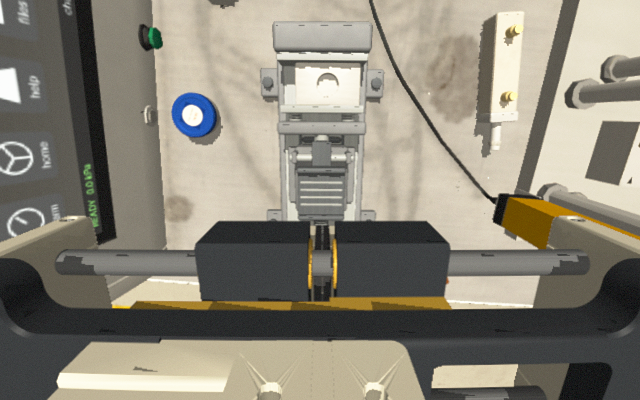

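The block sits between the plate (s≈0.653) and the fixed jaw (0.696), and the tray is back up at z=0.095. Before cranking, I check the clearance to the orange fixture on the right.

```bash
python3 - <<'E'
from h import *
D=np.load("pics/top.npz")["d"]; c=np.array([V(pt("top",u,v,D[v,u])) for v in range(170,260,2) for u in range(405,480,2) if D[v,u]>0])
w=np.load("pics/w4.npz"); d=np.array([V(pt("wrist",u,v,w["d"][v,u],w["P"],w["R"])) for v in range(120,250,3) for u in range(480,630,3) if w["d"][v,u]>.12])
for n,c in (("top",c),("wrist",d)):
    c=c[(c[:,2]>.04)&(c[:,2]<.4)&(c[:,1]<-.08)]
    for lo in np.arange(.46,.64,.02):
        m=c[(c[:,0]>=lo)&(c[:,0]<lo+.02)]
        if len(m): i=m[:,1].argmax(); print(n,round(lo,2),m[i],m[:,2].min())
w=np.load("pics/w4.npz"); 
E
```

```text
Traceback (most recent call last):
  File "h.py", line 15, in pt
    ci,T=T_wc(name,P,R); return (T@np.append(ray(ci,u,v)*d,1))[:3]
         ~~~~^^^^^^^^^^
  File "h.py", line 10, in T_wc
    ci=robot.camera_info(name)
ValueError: time passes only in moves, steps and waits
```

```bash
python3 - <<'E'
s=open("h.py").read()
s=s.replace('def T_wc(','from functools import lru_cache\n@lru_cache\ndef CI(n): return robot.camera_info(n)\ndef T_wc(').replace('ci=robot.camera_info(name)','ci=CI(name)')
open("h.py","w").write(s)
E
python3 - <<'E'
from h import *
D=np.load("pics/top.npz")["d"]; c=np.array([V(pt("top",u,v,D[v,u])) for v in range(170,260,2) for u in range(405,480,2) if D[v,u]>0])
w=dict(np.load("pics/w4.npz")); d=np.array([V(pt("wrist",u,v,w["d"][v,u],w["P"],w["R"])) for v in range(120,250,3) for u in range(480,630,3) if w["d"][v,u]>.12])
for n,c in (("top",c),("wrist",d)):
    c=c[(c[:,2]>.04)&(c[:,2]<.4)&(c[:,1]<-.08)]
    for lo in np.arange(.46,.64,.02):
        m=c[(c[:,0]>=lo)&(c[:,0]<lo+.02)]
        if len(m): i=m[:,1].argmax(); print(n,round(lo,2),m[i],m[:,2].min())
print(robot.read_t())
E
```

```text
top 0.48 [ 0.4935 -0.1869  0.0406] 0.040595770698955036
top 0.5 [ 0.5198 -0.1379  0.3009] 0.04026117056353051
top 0.52 [ 0.5203 -0.1354  0.2993] 0.04472423070061926
top 0.54 [ 0.545  -0.1359  0.2998] 0.05014046991347698
top 0.56 [ 0.5639 -0.1947  0.2762] 0.2653963307319681
top 0.58 [ 0.5819 -0.1959  0.2817] 0.2698913849885677
top 0.6 [ 0.6024 -0.1967  0.0499] 0.04686132067198756
top 0.62 [ 0.6257 -0.1981  0.0408] 0.04079889860063857
wrist 0.48 [ 0.4899 -0.186   0.0447] 0.04091611245522114
wrist 0.52 [ 0.5236 -0.1356  0.0964] 0.04281322871939525
wrist 0.54 [ 0.5423 -0.1365  0.0897] 0.04056419191802679
wrist 0.56 [ 0.564  -0.1924  0.0491] 0.042190571377742514
wrist 0.58 [ 0.5818 -0.1928  0.0438] 0.0403051931756605
wrist 0.6 [ 0.6005 -0.1955  0.0453] 0.0401764634407652
wrist 0.62 [ 0.6293 -0.1977  0.0496] 0.04060306262363744
19.4583
```

The fixture face is at t≈-0.135, which leaves more than 30 mm of clearance. Now crank phase 1: push the ball and bar from the left, following the arc.

```bash
python3 - <<'E'
from h import *
H=.0665; hw=.021; s=.502
go(s,.155,.23,.3); go(s,.155,.122,.2); F0=st()[1]; 
def face(y,z,s,v=.12):  # finger's right face at y right of hub
    go(s,H-y+hw,z,v); p,F=st(); print(round(y,4),p,F-F0); return F-F0
for y in (-.045,-.03,-.01,.010,.025,.035):
    F=face(y,.122,s)
    if abs(F[1])>25: raise SystemExit
for th in np.arange(.75,1.36,.15):
    y=.060*np.sin(th)-.0055*np.cos(th); z=.065+.060*np.cos(th)+.0055*np.sin(th)
    F=face(y,z,s+.002,.12)
    if np.linalg.norm(F)>30: break
print(robot.read_t()); snap("side","s5"); im=np.load("pics/s5.npz")["im"][:,:,::-1]
cv2.imwrite("pics/c5.png",cv2.resize(im[150:290,270:430],(640,560),interpolation=cv2.INTER_CUBIC))
E
```

```text
-0.045 [0.5027 0.1324 0.1233] [ 0.0427 -0.3049 -0.1009]
-0.03 [0.5033 0.1184 0.1233] [1.04   2.653  1.4228]
-0.01 [0.502  0.0976 0.1221] [0.8738 0.7152 0.8313]
0.01 [0.5013 0.0771 0.1215] [-0.6358 -1.1756 -1.5108]
0.025 [0.5016 0.0624 0.1217] [ 0.0004  0.5176 -0.4817]
0.035 [0.5021 0.0527 0.122 ] [ 0.24    1.7262 -0.7586]
0.0369 [0.5043 0.0509 0.1128] [1.2451 0.912  1.3798]
0.0436 [0.504  0.0437 0.1068] [ 0.3522  1.0969 -0.0577]
0.0493 [0.5038 0.0379 0.0997] [ 0.6009 -0.6523  0.8538]
0.0539 [0.5038 0.0334 0.0918] [ 0.2269 -0.2178  0.6987]
0.0573 [0.5036 0.03   0.0834] [ 1.341  -0.5128  0.1845]
23.6833
```

View pics/c5.png

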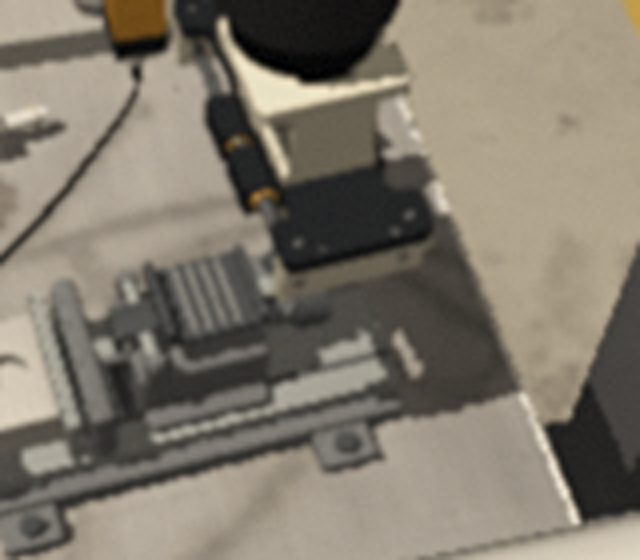

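The crank is hidden under the gripper here and the contact forces were small, so I lift and look.

```bash
python3 - <<'E'
from h import *
go(.502,.03,.15,.3); go(.49,.0672,.26,.3); robot.dwell(.1); snap("wrist","w6")
im=np.load("pics/w6.npz")["im"][:,:,::-1]; cv2.imwrite("pics/w6c.png",cv2.resize(im[80:240,230:430],(800,640)[:2] if 0 else (750,600),interpolation=cv2.INTER_CUBIC)); print(robot.read_t())
E
```

```text
24.8
```

View pics/w6c.png

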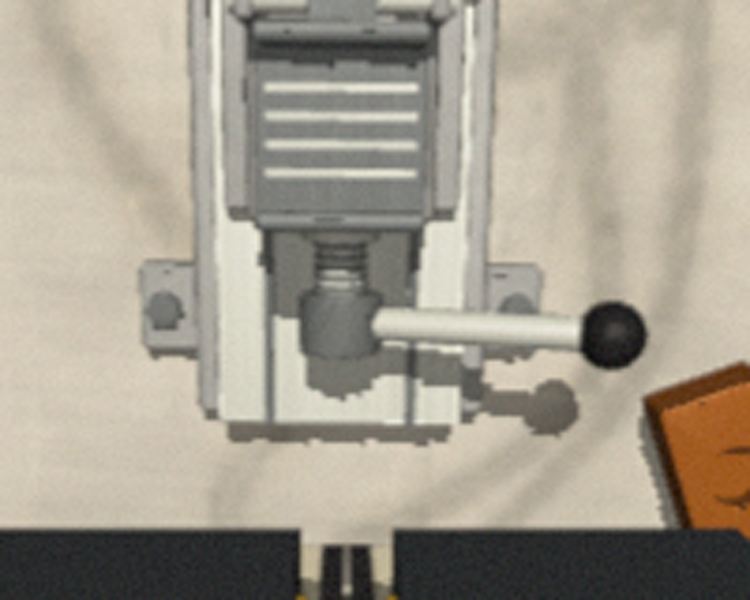

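The crank arm now points right, with the ball at crop (613,335), so phase 1 worked. For phase 2 I press down on the ball and bar to the stop.

```bash
python3 - <<'E'
from h import *
w=dict(np.load("pics/w6.npz")); f=lambda x,y:(lambda u,v:V(pt("wrist",u,v,w["d"][v,u],w["P"],w["R"])))(int(230+x/3.75),int(80+y/3.75))
ball=f(613,335); bar=f(480,327); print("ball top",ball,"bar",bar,"hub",f(340,325))
H=.0665; s=bar[0]+.001; t=H-.072
go(s,t,.15,.3); go(s,t,ball[2]+.006,.2); F0=st()[1]; z=ball[2]+.006
while z>.030:
    z-=.004; go(s,t,z,.08); p,F=st(); F=F-F0; print(round(z,4),p,F)
    if F[2]>28 or np.linalg.norm(F)>33: break
print(robot.read_t())
E
```

```text
ball top [ 0.5034 -0.0148  0.0978] bar [0.5031 0.0231 0.0827] hub [0.5033 0.0682 0.0769]
0.0998 [ 0.5047 -0.0051  0.1009] [-0.181  -0.4652 -1.3414]
0.0958 [ 0.5049 -0.0054  0.0963] [ 1.3058 -0.9944  0.5768]
0.0918 [ 0.5045 -0.0055  0.092 ] [1.6273 0.2767 1.3064]
0.0878 [ 0.504  -0.0055  0.0878] [1.5817 0.247  0.4036]
0.0838 [ 0.5038 -0.0055  0.0836] [-0.1273 -0.1745 -1.0411]
0.0798 [ 0.5037 -0.0055  0.0796] [ 0.4331 -0.0622 -0.2144]
0.0758 [ 0.5038 -0.0055  0.0756] [-0.7763 -0.0936 -0.8233]
0.0718 [ 0.5039 -0.0055  0.0716] [ 0.1117 -0.4249 -0.7152]
0.0678 [ 0.504  -0.0055  0.0676] [ 0.9197 -0.031   1.3472]
0.0638 [ 0.5041 -0.0054  0.0636] [-0.6106 -1.1207 -1.2212]
0.0598 [ 0.5041 -0.0054  0.0597] [ 0.3832  0.1645 -0.8005]
0.0558 [ 0.5041 -0.0054  0.0557] [-0.1648 -0.9491 -0.6817]
0.0518 [ 0.5042 -0.0055  0.0518] [0.5217 0.1688 0.7001]
0.0478 [ 0.5042 -0.0055  0.0479] [-0.1658 -0.1904  2.652 ]
0.0438 [ 0.5042 -0.0056  0.0439] [0.8818 0.1343 1.1308]
0.0398 [ 0.5047 -0.0055  0.0408] [-1.3188  0.284  13.5505]
0.0358 [ 0.5053 -0.0054  0.039 ] [-9.4959  0.7933 38.5794]
30.025
```

```bash
python3 - <<'E'
from h import *
go(.504,-.0055,.16,.3); go(.49,.0672,.26,.3); robot.dwell(.1); snap("wrist","w7")
w=dict(np.load("pics/w7.npz")); im=w["im"][:,:,::-1]
cv2.imwrite("pics/w7c.png",cv2.resize(im[20:260,230:430],(500,600),interpolation=cv2.INTER_CUBIC)); print(robot.read_t(),robot.read_force())
for v in range(140,190,3):
    L=[]
    for u in range(320,405,6):
        q=V(pt("wrist",u,v,w["d"][v,u],w["P"],w["R"])); L.append(f"{q[0]*1e3:.0f},{q[1]*1e3:.0f},{q[2]*1e3:.0f}")
    print(v,*L)
E
```

```text
31.3083 [-0.104  -0.899  -0.0965]
140 536,68,102 536,61,102 536,55,101 536,48,101 531,36,32 531,28,31 530,18,17 528,8,1 528,-1,-0 528,-10,0 528,-18,-1 528,-27,0 528,-36,0 528,-45,-2 528,-53,-1
143 531,68,77 531,61,75 527,52,31 527,44,32 527,36,31 527,28,32 526,18,17 524,7,-1 524,-1,-2 524,-10,-1 524,-19,-1 524,-27,-0 524,-36,-1 524,-45,-1 524,-54,-1
146 527,68,73 526,61,69 523,52,32 523,44,33 523,36,31 523,28,31 522,18,19 520,7,-1 520,-1,-0 520,-10,-2 520,-19,-0 520,-28,-1 520,-37,-1 520,-46,-2 520,-54,-0
149 523,68,73 523,61,68 519,52,32 519,44,32 519,36,32 519,28,31 517,18,17 515,7,-2 515,-1,0 515,-10,-1 515,-19,-1 515,-28,-1 515,-37,-0 515,-46,-1 516,-54,0
152 520,68,73 519,61,69 515,52,32 560,66,415 515,36,31 515,28,30 513,18,18 513,9,12 512,0,11 511,-11,-1 511,-19,-0 511,-28,-0 511,-37,-1 511,-45,1 511,-54,-0
155 516,68,72 516,61,69 511,52,31 511,44,31 511,36,33 511,28,31 509,18,18 508,8,11 508,0,12 511,-5,33 511,-12,35 507,-29,-2 507,-37,-1 507,-47,-2 507,-55,0
158 513,68,76 513,61,76 507,52,32 507,44,32 507,36,31 509,29,47 509,21,45 508,13,43 508,4,39 507,-4,35 508,-12,39 502,
[... 911 characters left out ...]
,-3,-0 475,-12,-1 475,-21,0 476,-30,1 476,-39,0 475,-48,-1 475,-58,-2
179 477,68,30 478,60,31 478,52,31 478,43,32 477,35,31 478,27,31 475,17,18 471,5,-1 471,-4,-2 471,-13,-1 471,-21,-0 471,-31,-1 471,-40,-0 470,-49,-2 471,-57,0
182 473,68,31 473,60,31 473,52,30 474,43,32 473,35,32 473,27,32 470,17,17 466,5,-2 466,-4,-2 466,-13,-1 466,-22,-2 466,-31,-1 466,-40,-0 466,-49,-1 466,-58,-1
185 469,68,31 469,60,32 469,52,31 469,43,32 469,35,31 469,27,31 466,16,17 461,5,-1 461,-4,-1 461,-13,-2 462,-22,-0 461,-31,-1 462,-40,-0 462,-49,0 463,-56,6
188 465,68,33 465,60,31 465,52,32 465,43,31 465,35,31 465,27,32 461,16,18 457,5,0 457,-4,-1 457,-13,-1 457,-22,-1 457,-32,-1 457,-40,-0 457,-49,0 462,-53,19
```

View pics/w7c.png

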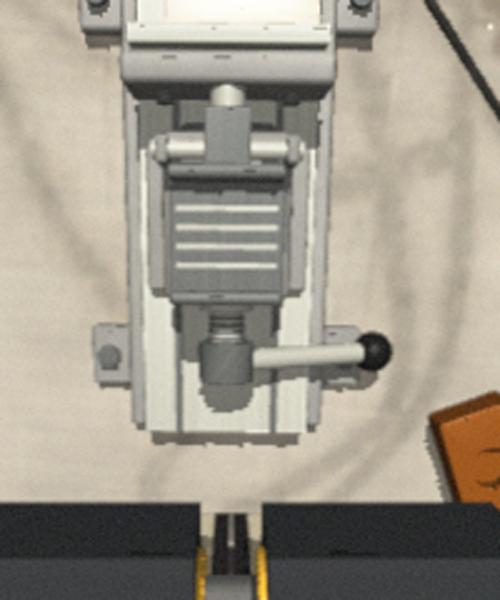

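The bar's top slopes about 24° below level, so it is at the stop (25°). One last check of the jaw, plate and block, then hand in.

```bash
python3 - <<'E'
from h import *
robot.goto(W(.57,.0672,.30),RD); robot.dwell(.1); snap("wrist","w8")
w=dict(np.load("pics/w8.npz"))
for u in (300,322,340):
    for v in range(20,215,3):
        q=V(pt("wrist",u,v,w["d"][v,u],w["P"],w["R"])); print(f"{q[0]*1e3:.0f}:{q[2]*1e3:.0f}",end=" ")
    print()
cv2.imwrite("pics/w8c.png",cv2.resize(w["im"][20:200,240:400,::-1],(534,600),interpolation=cv2.INTER_CUBIC)); print(robot.read_t())
E
```

```text
777:-2 772:-1 768:1 765:-2 761:-0 757:-0 753:-1 731:75 727:76 724:75 721:74 717:75 714:74 710:76 707:74 704:69 700:72 698:63 695:59 691:59 688:61 684:59 680:60 677:60 673:59 669:59 665:58 661:60 658:59 653:71 650:71 646:61 642:75 638:76 635:78 631:75 626:56 621:31 617:32 613:32 608:31 607:71 605:91 601:91 597:90 591:73 587:72 583:71 579:70 575:71 571:72 566:71 562:71 558:72 554:71 550:72 545:72 540:70 536:71 521:32 517:34 511:30 506:32 501:31 497:32 
776:-1 772:-1 768:0 764:1 760:1 757:-1 753:-3 730:76 727:75 724:75 720:76 717:75 714:75 710:76 707:74 704:71 701:70 698:65 695:61 691:60 688:59 685:50 681:50 677:49 673:51 670:50 665:58 661:60 658:60 653:71 650:71 646:32 642:74 638:75 634:74 631:74 627:72 623:73 619:71 616:90 613:91 609:91 605:92 601:91 597:92 594:91 592:106 588:106 582:93 579:97 575:96 571:95 567:97 563:96 559:96 555:96 551:96 547:97 543:96 540:100 537:103 523:71 519:72 514:72 512:78 
776:-1 772:-0 769:-2 764:0 761:-2 757:-1 753:-1 730:76 727:75 724:76 721:75 717:75 714:76 710:77 707:73 704:70 701:70 698:66 695:59 691:59 688:58 684:59 680:60 676:61 673:59 669:60 665:59 661:60 658:60 653:71 650:71 646:54 642:73 638:75 634:75 631:74 626:55 621:31 617:32 613:33 609:44 607:72 604:83 601:91 597:91 591:72 587:73 588:104 579:71 575:71 571:72 566:72 562:73 558:73 554:72 549:71 545:72 541:71 536:71 521:32 515:30 511:31 506:31 509:55 505:56 
31.9083
```

View pics/w8c.png

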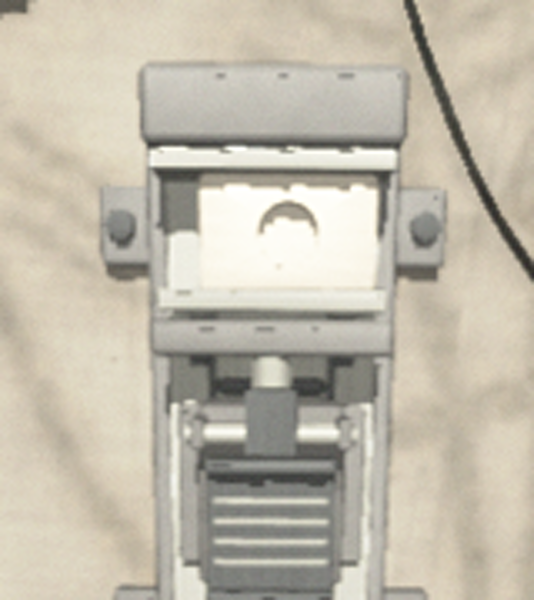

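```bash
python3 -c "
from h import *
print(robot.read_t(),robot.read_force()); robot.job_done()"
```

```text
31.9083 [0.6337 0.3248 0.2894]
the job is handed in; nothing more can be done
```

I clamped the block, turned the crank clockwise to its stop, and handed the job in at 31.9 s of the 51 s allowed, with the arm clear of everything.

- **Lever and jaw:** I pressed the lever to its bottom with shut fingers and slid the jaw about 59 mm. I stopped at about 6–7 N of push, an estimated 2 mm of spring preload, then let the lever spring up.
- **Crank:** I pushed the ball and bar over the top from the left, then pressed them down until they stopped.

**Last checks:**
- **Block:** it sits between the plate face and the fixed jaw with a gap of about 43–44 mm (44 expected), flat at its normal height. The lever tray is back up at 95 mm.
- **Brake:** the nut block did not slip back during cranking. The jaw plate had moved forward onto its springs.
- **Crank angle:** the arm slopes about 24° below level (25° nominal), and the force rose to 38 N at the stop.
- **Bystanders:** the robot never went near the tin or the cylinder. I did not measure them again at the end.

**What disagreed:**
- **Small force readings:** the force between crank steps read only 0–3 N, against the 5–7 N stated. The pictures nevertheless showed the crank had turned.
- **High press force:** the lever press peaked at 38 N, more than the 10–13 N given, because I pressed near the hinge and against the lever's bottom stop. Those forces were on the fingertips, and I saw no contact by the gripper's body.

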